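Press the spring catch and slide the vaccine box shut

ROBOT

A 6-joint arm with a two-finger parallel gripper is mounted at the origin on the work surface. World frame = base frame: x ahead of the robot, y to its left, z up, the work surface at z = 0. Lengths are in m, angles in rad, forces in N, time in s.
With the tool pointing down it reaches from about 0.3 to 1 m from the base axis. Payload 5.1 kg.
Tool frame: the origin (TCP) lies at the very end of the fingers, on their centre line; the grasp point (between the pads) lies 19 mm behind it; y points along the fingers, z is the direction in which the jaws open and shut, and the axes are right-handed (so a half turn about y gives the same grasp; the last joint's range is limited). The gripper opens to 95 mm and grips with 3 to 60 N. Pads are 20 mm wide; open, the fingers measure 119 mm over their backs; the gripper's body (75 mm by 180 mm) begins 59 mm behind the grasp point.
Start: joints at [1.093, 0.124, 1.65, -0, 1.367, -0.083], TCP at [0.25, 0.6, 0.215] pointing down, gripper open.
Joint ranges: [-2.61, 2.61], [-1.02, 2.33], [0.03, 2.71], [-1.35, 4.49], [0.32, 2.68], [-2.91, 2.91]. Speed limits (rad/s): [2.57, 2.57, 3.14, 3.14, 3.14, 3.14].

INTERFACE

Orientations are given as a 3x3 rotation matrix whose columns are the frame's x, y, z axes.
In Python, from cell import r, viewer gives the robot as it stands. The module is installed in compiled form; this text tells all that it offers.
- The arm moves only by the shell command python3 -m crank 'ROWS' [OPENING] [FORCE]. ROWS is JSON, a list of rows, each a list of 6 numbers: the shift along the tool's x, y, z in m, then the turn, a rotation vector about the tool's x, y, z in rad. A call has exactly 8 rows; each row is the pose to reach, as a shift and turn from the pose measured when the call began, along the tool's axes at that moment; what a row does not reach only later rows make up. A row lasts 1/8 s, in which the tool goes at most 62.5 mm and 10.7 degrees, less where a joint would pass 70% of its speed; a pose out of reach is approached as far as the arm can. A call with a gripper value outside its range is refused whole. OPENING is the finger opening in m, from 0 to 0.0951, set as the call begins (- or left out, the last holds). The fingers move at their own pace and stop on an object; FORCE is the grip in N (left out, the last holds). Time passes only in rows, so rows that repeat a pose let the fingers close, or fill a call up. It gives the time, the measured TCP pose, the force and the opening at its end, in the units of the state.
- r.read_state(): the state, without advancing time (a new reading comes with each control period).
- viewer.capture(name): name is "side" or "top"; returns (picture, depth): 400x640x3 uint8, blue, green, red; 400x640 float32, m along the optical axis (not along the pixel's ray), 0 where there is no reading.
- viewer.calibration(name): a dict with "camera_matrix" (3x3 intrinsics, pixels), "world_from_camera" (4x4, takes a point from camera to world coordinates). Camera axes: x right, y down, z forward; pixel columns grow to the right and rows downward; lengths in m; the calibration is good to about 2 mm. A picture is of the moment at which its call begins. calibration takes no time and is no camera call.
- r.finish_job(): hands the job in, once; it reports no verdict.
The state is a dict: "clock": time; "joint_positions": joint angles; "joint_velocities": joint speeds; "tau": joint torques, N m; "ee_pos": TCP position; "ee_rot": TCP orientation; "wrist_force": force on the tool from outside, world axes, zero at the start; "torque": the same for the moment, N m; "grip_width": finger opening in m.
Only numpy, scipy, OpenCV 4.12 (cv2) and the standard library are available. Lean on these libraries where they do the work, as an engineer would, in place of code of your own. Each camera call takes 0.05 s, during which the arm holds its last target.

TASK

The vials in the small vaccine box have to be kept cold: close its sliding lid. With a fingertip, press the round spring catch all the way down inside the lid's square finger opening and, holding it down, push the lid across so that it rides over the catch and on over the vial well, until it is fully shut and the catch springs up again behind it and locks it. Do it by pressing and pushing only; do not pick up or disturb the vials and other things on and around the box, and finish with the hand clear.

Things in the scene. Friction and masses are not known exactly. Their poses are not given: they have to be found in the camera images.
- coldbox: Small insulated vaccine box, light grey plastic, fixed to the table, 250 (x) by 370 (y) by 115 mm high to its flat deck. Origin: centre of its underside, on the table. Its +y axis is the way the lid slides shut, z is up; it stands turned about z by up to 35 degrees. The lid, a 5 mm thick white plate, runs 6 mm above the deck between two aluminium channels that stand 4 mm above the lid.
- well (a point): Centre of the open vial well, at deck level, 115 mm above the table, in the box's +y half: 85 by 110 mm, blue cells with capped vials, all below deck level. The lid covers it when shut. Beyond it, 150 mm to +y of the box's centre, a low end stop bar (10 mm high) crosses the deck.
- lid (a joint): How far the lid has slid towards shut, in m, along the box's +y: 0 fully open, 0.132 fully shut, at rigid stops. Starts at 0 to 0.004. About 2.5 N of friction; it stays where it is left. The lid is 164 mm wide and 180 long; its rear edge is 110 mm behind (-y of) the centre of its finger opening. The standing catch, inside the opening, blocks it at about 0.006.
- lid_opening (a point): Centre of the lid's square finger opening (44 by 44 mm, through the 5 mm plate), at the lid's top face, 126 mm above the table; moves with the lid. It has a low grey bezel, edges parallel to the box's x and y, near the lid's side that faces the robot. Under it, beside the catch, is solid deck, 11 mm below the lid's top face, all along its way.
- catch (a joint): How far the spring catch is pressed, in m: 0 up, 0.0125 fully down. 2 N to start, 4.5 N fully down; springs up by itself. From 0.009 on its top is below the lid's underside and the lid can pass over it; once the lid's edge is over it, the lid keeps it down. With the lid fully shut, the lid's rear edge has passed it by 3 mm and it springs up behind.
- catch_top (a point): Centre of the top face of the spring catch: a round flat-topped stainless plunger, 36 mm in diameter, moving straight up and down in a fixed place of the box (x = -63, y = -55 mm in the box's frame). Up, its top is 130 mm above the table, 4 mm above the lid's top face; fully down, 117.5 mm. At the start it stands inside the lid's finger opening.
- vial_a: Loose capped glass vial, 22 mm in diameter, 47 mm high, standing on the box's deck beyond the lid (box x about +97 mm), in the -y half. Origin: centre of its underside. Leave it alone.
- vial_b: Loose vial like vial_a, on the same strip of deck, in the +y half. Leave it alone.
- vial_c: Loose vial like vial_a, standing on the deck at the box's +y end, beyond the lid's end stop (box y about 168 mm). Leave it alone.
- syringe_pack: Wrapped syringe lying flat on the table between robot and box, 180 by 42 by 13 mm. Origin: centre of its underside. Leave it alone.
- dish: Shallow stainless steel instrument dish on the table to the right of the box, 190 by 100 by 28 mm. Origin: centre of its underside. Leave it alone.
- wipes: Carton of wipes standing on the table to the left or right of the box, 65 by 115 by 60 mm. Origin: centre of its underside. Leave it alone.
- gel: Bottle of hand gel, 64 mm in diameter, 170 mm high, on the table to the left or right of the box. Origin: centre of its underside. Leave it alone.
- cotton: White jar with a steel lid, 90 mm in diameter, 110 mm high, on the table to the left or right of the box. Origin: centre of its underside. Leave it alone.

How it is judged:
By the outcome, as a careful person would: the job done as asked, in the order asked, and still so for the second after the job is handed in, with the robot touching nothing.
It also fails if it takes over 38 s, if anything falls off the work surface, if the arm or the gripper's body presses on something with over 40 N, if the wrist force passes 120 N, or if a joint passes its speed limit or range.

## Working session

There is one attempt and no reset: what is moved stays moved. The work goes in short steps, Python scripts to look and compute and a shell command to move; the robot and the scene stay as the last step left them, time stands still between calls to the robot, and variables do not carry over. Pictures are saved under pics/ and viewed, and the job is handed in when it is done.

```bash
mkdir -p pics; python3 - <<'E'
from cell import r, viewer
import cv2,numpy as np
for n in("side","top"):
    im,d=viewer.capture(n); cv2.imwrite(f"pics/{n}0.png",im); np.save(f"{n}0.npy",d)
    c=viewer.calibration(n); print(n,np.round(c["camera_matrix"],1).tolist(),np.round(c["world_from_camera"],3).tolist())
s=r.read_state(); print(s)
E
```

```text
side [[379.4, 0.0, 322.1], [0.0, 379.4, 203.4], [0.0, 0.0, 1.0]] [[0.681, -0.555, 0.478, 0.024], [-0.732, -0.501, 0.461, -0.506], [-0.016, -0.665, -0.747, 0.94], [0.0, 0.0, 0.0, 1.0]]
top [[505.0, 0.0, 314.6], [0.0, 505.0, 204.3], [0.0, 0.0, 1.0]] [[-0.017, -0.998, 0.064, 0.481], [-1.0, 0.018, 0.009, -0.005], [-0.01, -0.064, -0.998, 1.578], [0.0, 0.0, 0.0, 1.0]]
{'clock': 0.1, 'joint_positions': array([ 1.09342415e+00,  1.24482590e-01,  1.65151761e+00,  9.20648620e-06,
        1.36751026e+00, -8.25848058e-02]), 'joint_velocities': array([ 0.00127979, -0.00229688, -0.00430928,  0.00195501,  0.00093524,
       -0.0008472 ]), 'tau': array([ 5.08580542e-04, -4.18880439e+01, -3.61095500e+01,  7.76299532e-02,
        4.61075641e-02, -3.19112416e-05]), 'ee_pos': array([0.24974717, 0.59948062, 0.21349406]), 'ee_rot': array([[ 9.23077572e-01, -8.89135246e-04,  3.84612800e-01],
       [-3.84613792e-01, -1.69925635e-03,  9.23076023e-01],
       [-1.67183683e-04, -9.99998161e-01, -1.91051910e-03]]), 'wrist_force': array([ 0.83326084,  0.05878247, -0.26504603]), 'torque': array([ 0.02841789, -0.00154791, -0.03950292]), 'grip_width': 0.09489655824621951}
```

View pics/top0.png

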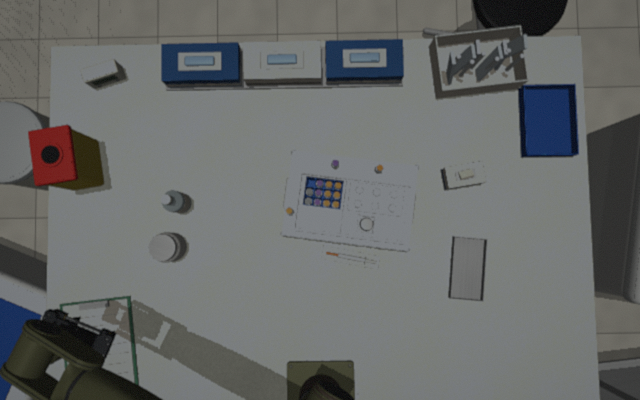

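View pics/side0.png

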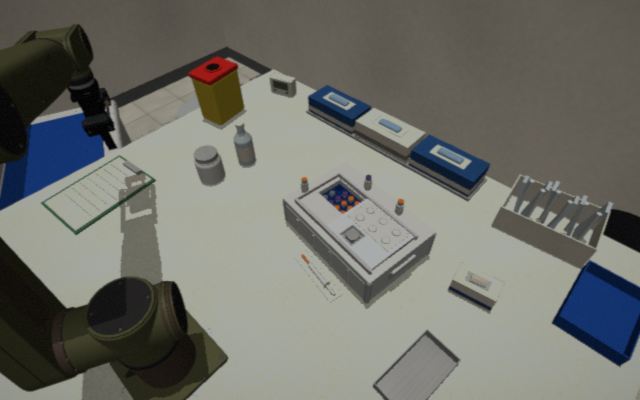

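The top picture shows the box centred near (350,200), with the well on the left (world +y) and the finger opening near (366,225). In the side picture the opening is near (353,235). Next I'll enlarge both.

```bash
python3 - <<'E'
import cv2,numpy as np
im=cv2.imread("pics/top0.png")[140:260,270:430]; im=cv2.convertScaleAbs(im,alpha=1.3)
cv2.imwrite("pics/top0c.png",cv2.resize(im,None,fx=5,fy=5,interpolation=cv2.INTER_CUBIC))
im=cv2.imread("pics/side0.png")[160:310,275:445]
cv2.imwrite("pics/side0c.png",cv2.resize(im,None,fx=4,fy=4,interpolation=cv2.INTER_CUBIC))
E
```

```text
(no output)
```

View pics/top0c.png

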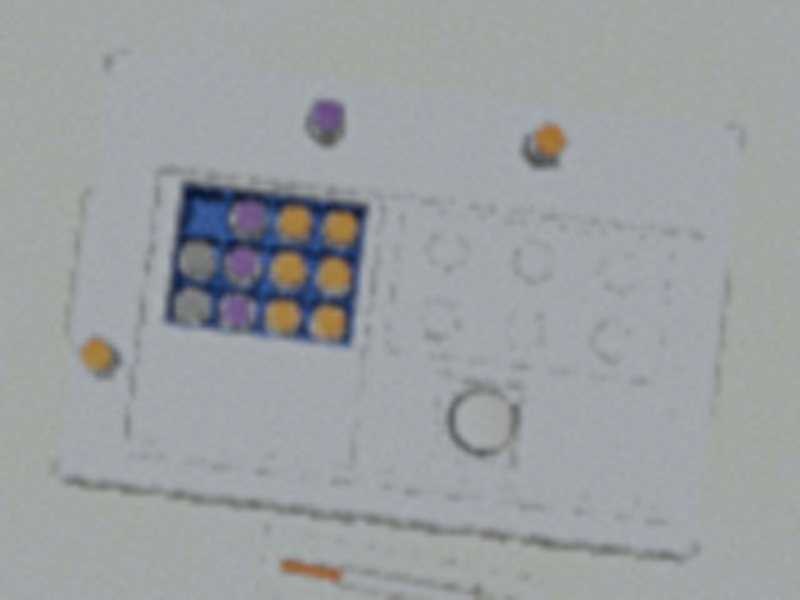

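View pics/side0c.png

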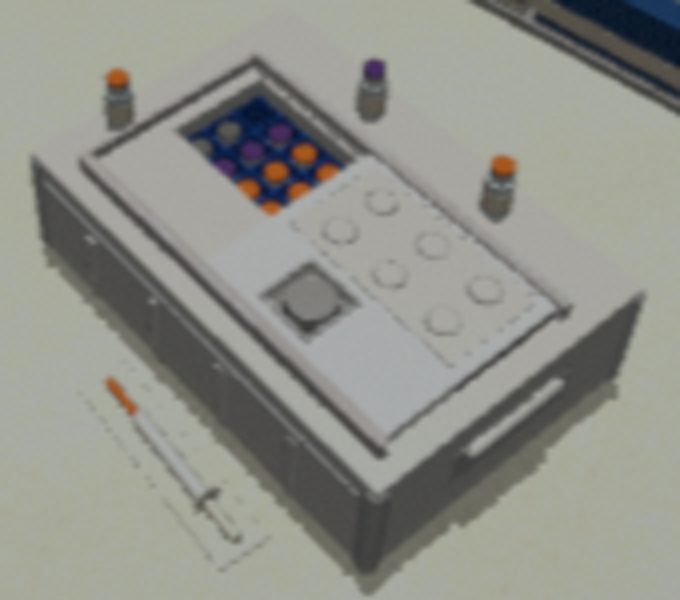

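The top crop shows the catch at about (483,420), i.e. full-image (366.5,223.9). The well corners in the crop are about (183,183), (368,206), (352,346) and (167,322). The side crop shows the catch top at about (311,299).

```bash
cat > h.py <<'E'
from cell import r, viewer
import numpy as np
def ray(n,u,v,z):
    c=viewer.calibration(n);K=np.array(c["camera_matrix"]);T=np.array(c["world_from_camera"])
    d=T[:3,:3]@np.linalg.solve(K,[u,v,1.]);return T[:3,3]+d*(z-T[2,3])/d[2]
def top(x,y,z): return ray("top",270+(x+.5)/5-.5,140+(y+.5)/5-.5,z)
def side(x,y,z): return ray("side",275+(x+.5)/4-.5,160+(y+.5)/4-.5,z)
E
python3 - <<'E'
from h import *
np.set_printoptions(precision=4,suppress=True)
ct=top(483,420,.13);cs=side(311,299,.13);print("catch",ct,cs)
W=[top(*p,.115) for p in[(183,183),(368,206),(352,346),(167,322)]]
wc=np.mean(W,0);print("well",wc,[np.linalg.norm(W[i]-W[i-1]) for i in range(4)])
def yaw(a,b): d=a-b;return np.degrees(np.arctan2(-d[0],d[1]))
print("yaw well",yaw(W[0],W[1]),yaw(W[3],W[2]))
print("near edge yaw",yaw(top(60,480,.115),top(695,558,.115)),np.linalg.norm(top(60,480,.115)-top(695,558,.115)))
print("far edge",yaw(top(108,60,.115),top(742,130,.115)))
print("side lid chan yaw",yaw(side(85,160,.13),side(380,452,.13)),yaw(side(255,60,.13),side(565,312,.13)))
print("bezel side",[side(*p,.127) for p in[(310,262),(360,300),(310,340),(260,296)]])
E
```

```text
catch [ 0.5163 -0.139   0.13  ] [ 0.5156 -0.1402  0.13  ]
well [ 0.6094 -0.0174  0.115 ] [np.float64(0.08168676633729478), np.float64(0.10855961899641023), np.float64(0.08215313328266294), np.float64(0.10825477365619333)]
yaw well -8.185378420086526 -8.43394942904099
near edge yaw -7.976784532735222 0.3689988858211102
far edge -7.439443251106226
side lid chan yaw -8.9153642259551 -7.857615131675111
bezel side [array([ 0.5411, -0.1182,  0.127 ]), array([ 0.5387, -0.1635,  0.127 ]), array([ 0.4914, -0.1598,  0.127 ]), array([ 0.4965, -0.112 ,  0.127 ])]
```

Both cameras agree on the catch at (0.516,-0.140). The well measures 82x108 mm, close to the nominal 85x110. Yaw is about -8°. Next I'll compute the approach, with the fingers closed and tool z along box x so the 20 mm pad side does the pushing.

```bash
cat >> h.py <<'E'
from scipy.spatial.transform import Rotation as Ro
a=np.radians(-8.1); BX=np.array([np.cos(a),np.sin(a),0]);BY=np.array([-np.sin(a),np.cos(a),0])
RT=np.c_[-BY,[0,0,-1],BX]; C=np.array([.516,-.1395,.130])
def plan(*ts):
    s=r.read_state();R=s["ee_rot"];p=s["ee_pos"]
    d=p-C; print("t",s["clock"],"rel catch bx,by,z: %.4f %.4f %.4f"%(d@BX,d@BY,p[2]),"F",np.round(s["wrist_force"],2))
    for t in ts: print(np.round(np.r_[R.T@(C+BX*t[0]+BY*t[1]+[0,0,t[2]-.13]-p),Ro.from_matrix(R.T@RT).as_rotvec()],4).tolist())
E
python3 - <<'E'
from h import *
plan((0,0,.25),(0,0,.2))
print(ray("top",165,245,.11),ray("top",172,200,.17),ray("side",208,160,.11))
E
```

```text
t 0.1 rel catch bx,by,z: -0.3677 0.6941 0.2135 F [ 0.83  0.06 -0.27]
[0.53, -0.0355, -0.5798, 0.0017, 1.3174, 0.0011]
[0.53, 0.0145, -0.5797, 0.0017, 1.3174, 0.0011]
[0.46489062 0.44476992 0.11      ] [0.59099999 0.40691733 0.17      ] [0.44376732 0.41497279 0.11      ]
```

```bash
python3 -m crank '[[0.01,-0.04,-0.01,0,0.1,0],[0.09,-0.04,-0.1,0,0.25,0],[0.17,-0.04,-0.19,0,0.43,0],[0.25,-0.04,-0.27,0,0.61,0],[0.3,-0.04,-0.33,0,0.79,0],[0.34,-0.04,-0.37,0,0.95,0],[0.38,-0.04,-0.41,0,1.1,0],[0.42,-0.04,-0.46,0,1.2,0]]' 0 20; python3 -c "
from h import *
plan((0,0,.22),(0,0,.16))"
```

```text
clock: 1.1
ee_pos: [0.4035, 0.173, 0.2538]
ee_rot: [[-0.027, -0.001, 1.0], [-1.0, -0.002, -0.027], [0.002, -1.0, -0.001]]
wrist_force: [0.8, -0.0, -0.1]
grip_width: 0.0202
t 1.1 rel catch bx,by,z: -0.1554 0.2935 0.2538 F [ 0.77 -0.04 -0.06]
[0.3093, 0.0342, 0.1209, 0.0005, 0.1142, 0.0017]
[0.3092, 0.0942, 0.121, 0.0005, 0.1142, 0.0017]
```

```bash
python3 -m crank '[[0.05,0.005,0.02,0,0.05,0],[0.11,0.01,0.045,0,0.114,0],[0.165,0.02,0.065,0,0.114,0],[0.22,0.03,0.085,0,0.114,0],[0.27,0.034,0.105,0,0.114,0],[0.309,0.034,0.121,0,0.114,0.002],[0.309,0.05,0.121,0,0.114,0.002],[0.309,0.07,0.121,0,0.114,0.002]]'; python3 - <<'E'
from h import *
import cv2
plan((0,0,.132),(0,0,.1172))
for n in("side","top"):
    im,d=viewer.capture(n)
    im=im[100:320,240:460] if n=="side" else im[140:300,270:430]
    cv2.imwrite(f"pics/{n}1.png",cv2.resize(im,(600,600),interpolation=cv2.INTER_CUBIC))
E
```

```text
clock: 2.1
ee_pos: [0.5157, -0.1389, 0.1829]
ee_rot: [[-0.141, -0.001, 0.99], [-0.99, 0.001, -0.141], [-0.001, -1.0, -0.001]]
wrist_force: [0.8, 0.7, -0.0]
grip_width: 0.0005
t 2.1 rel catch bx,by,z: -0.0004 0.0006 0.1829 F [ 0.84  0.69 -0.01]
[0.0006, 0.0509, 0.0004, 0.0011, 0.0, -0.0008]
[0.0006, 0.0657, 0.0005, 0.0011, 0.0, -0.0008]
```

View pics/side1.png

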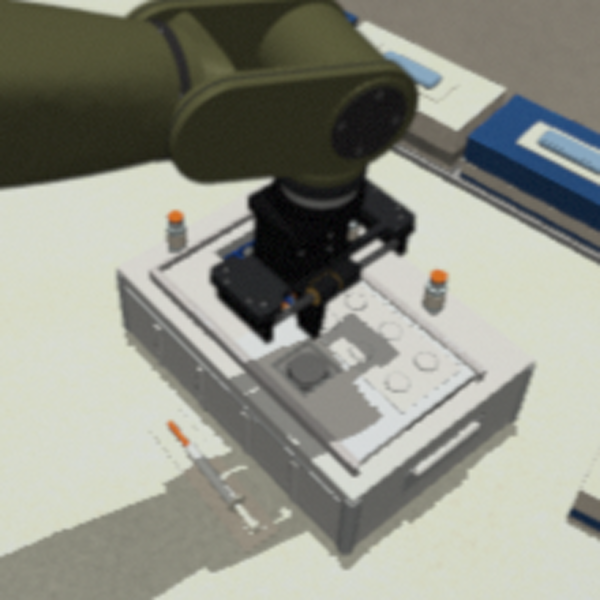

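View pics/top1.png

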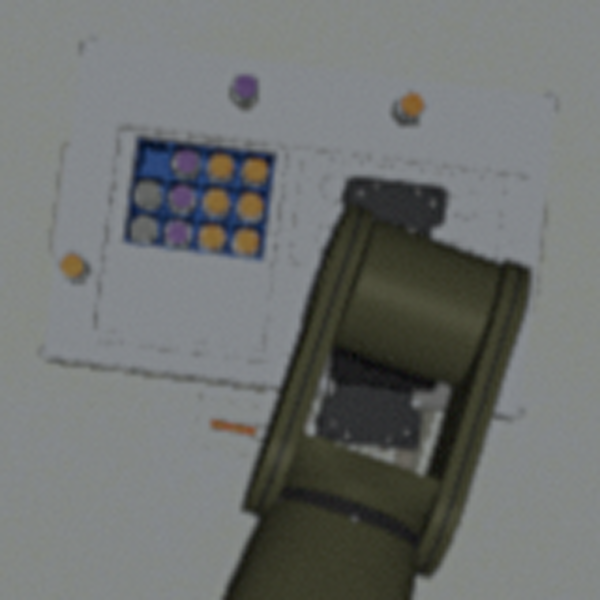

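The side view has the closed fingertip at (313,332) directly above the catch at (308,368), and all the vials are clear. I'll press down now.

```bash
python3 -m crank '[[0.0005,0.02,0.0004,0.001,0,-0.001],[0.0005,0.04,0.0004,0.001,0,-0.001],[0.0005,0.05,0.0004,0.001,0,-0.001],[0.0005,0.054,0.0004,0.001,0,-0.001],[0.0005,0.058,0.0004,0.001,0,-0.001],[0.0005,0.062,0.0004,0.001,0,-0.001],[0.0005,0.065,0.0004,0.001,0,-0.001],[0.0005,0.0657,0.0004,0.001,0,-0.001]]'; python3 -c "
from h import *
plan((0,0,.1172),(0,.14,.1172))"
```

```text
clock: 3.2
ee_pos: [0.5141, -0.1378, 0.1175]
ee_rot: [[-0.14, -0.006, 0.99], [-0.99, 0.002, -0.14], [-0.001, -1.0, -0.006]]
wrist_force: [-8.4, 4.6, 17.6]
grip_width: 0.0005
t 3.2 rel catch bx,by,z: -0.0022 0.0014 0.1175 F [-8.41  4.65 17.62]
[0.0014, 0.0003, 0.0022, 0.0059, 0.0014, -0.0012]
[-0.1386, 0.0005, 0.0023, 0.0059, 0.0014, -0.0012]
```

The catch is bottomed: tip at 0.1175 m with 17.6 N. I'll hold that height and push +y (tool -x).

```bash
python3 -m crank '[[0.0014,0,0.0015,0.004,0.001,0],[-0.002,0,0.002,0.006,0.001,0],[-0.006,0,0.002,0.006,0.001,0],[-0.01,0,0.002,0.006,0.001,0],[-0.014,0,0.002,0.006,0.001,0],[-0.018,0,0.002,0.006,0.001,0],[-0.022,0,0.002,0.006,0.001,0],[-0.022,0,0.002,0.006,0.001,0]]'; python3 - <<'E'
from h import *
import cv2
plan((0,.022,.1175),(0,.14,.1175))
im,d=viewer.capture("side")
cv2.imwrite("pics/side2.png",cv2.resize(im[150:320,260:450],(760,680-80),interpolation=cv2.INTER_CUBIC))
E
```

```text
clock: 4.2
ee_pos: [0.5196, -0.1167, 0.1179]
ee_rot: [[-0.14, 0.001, 0.99], [-0.99, -0.0, -0.14], [0.0, -1.0, 0.001]]
wrist_force: [1.2, -4.8, 4.8]
grip_width: 0.0006
t 4.2 rel catch bx,by,z: 0.0003 0.0231 0.1179 F [ 1.23 -4.8   4.78]
[0.0011, 0.0004, -0.0003, -0.0015, 0.0009, 0.0002]
[-0.1169, 0.0003, -0.0002, -0.0015, 0.0009, 0.0002]
```

View pics/side2.png

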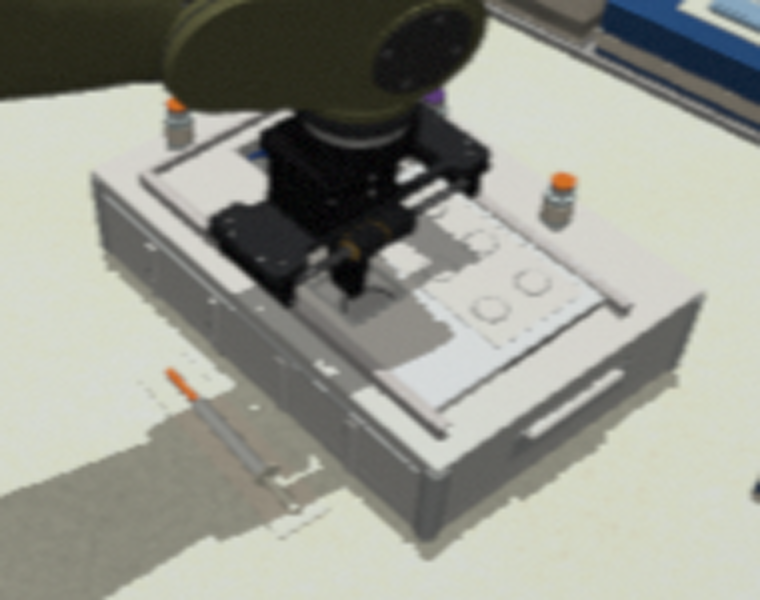

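The lid's rear edge has moved forward from the channel ends at (440,430), with normal friction forces (about 5 N). I'll keep pushing.

```bash
python3 -m crank '[[-0.006,0,0,-0.001,0,0],[-0.016,0,0,-0.001,0,0],[-0.026,0,0,-0.001,0,0],[-0.037,0,0,-0.001,0,0],[-0.048,0,0,-0.001,0,0],[-0.059,0,0,-0.001,0,0],[-0.07,0,0,-0.001,0,0],[-0.08,0,0,-0.001,0,0]]'; python3 -c "
from h import *
plan((0,.14,.1178),(0,.145,.1178))"
```

```text
clock: 5.25
ee_pos: [0.5309, -0.0376, 0.1176]
ee_rot: [[-0.14, 0.001, 0.99], [-0.99, -0.001, -0.14], [0.001, -1.0, 0.001]]
wrist_force: [0.9, -5.1, 2.8]
grip_width: 0.0005
t 5.25 rel catch bx,by,z: 0.0004 0.1030 0.1176 F [ 0.9  -5.11  2.8 ]
[-0.037, -0.0003, -0.0004, -0.0008, 0.0007, 0.0009]
[-0.042, -0.0003, -0.0003, -0.0008, 0.0007, 0.0009]
```

```bash
python3 -m crank '[[-0.007,0,0,0,0,0],[-0.014,0,0,0,0,0],[-0.02,0,0,0,0,0],[-0.025,0,0,0,0,0],[-0.029,0,0,0,0,0],[-0.032,0,0,0,0,0],[-0.034,0,0,0,0,0],[-0.035,0,0,0,0,0]]'; python3 -c "
from h import *
plan((0,.142,.1178))"
```

```text
clock: 6.25
ee_pos: [0.5354, -0.0025, 0.117]
ee_rot: [[-0.14, -0.0, 0.99], [-0.99, -0.0, -0.14], [0.0, -1.0, -0.0]]
wrist_force: [0.8, -3.0, 1.0]
grip_width: 0.0004
t 6.25 rel catch bx,by,z: -0.0001 0.1384 0.1170 F [ 0.81 -3.04  1.03]
[-0.0036, -0.0008, 0.0001, 0.0003, 0.0005, 0.0001]
```

```bash
python3 -m crank '[[-0.001,0,0,0,0,0],[-0.002,0,0,0,0,0],[-0.003,0,0,0,0,0],[-0.0035,0,0,0,0,0],[-0.004,0,0,0,0,0],[-0.0045,0,0,0,0,0],[-0.005,0,0,0,0,0],[-0.005,0,0,0,0,0]]'; python3 -c "
from h import *
plan((0,.144,.1178))"
```

```text
clock: 7.25
ee_pos: [0.5352, 0.0002, 0.1165]
ee_rot: [[-0.14, -0.003, 0.99], [-0.99, -0.005, -0.14], [0.005, -1.0, -0.002]]
wrist_force: [-2.0, -10.9, 0.3]
grip_width: 0.0005
t 7.25 rel catch bx,by,z: -0.0007 0.1410 0.1165 F [ -1.99 -10.86   0.28]
[-0.003, -0.0014, 0.0007, 0.0021, 0.0011, 0.0055]
```

Force rose to 11 N and travel stalled at by=0.141, where I expected the end stop. I'll add one small firm push and keep the height up slightly.

```bash
python3 -m crank '[[-0.001,-0.001,0,0,0,0],[-0.002,-0.001,0,0,0,0],[-0.003,-0.001,0,0,0,0],[-0.004,-0.001,0,0,0,0],[-0.004,-0.001,0,0,0,0],[-0.004,-0.001,0,0,0,0],[-0.004,-0.001,0,0,0,0],[-0.004,-0.001,0,0,0,0]]'; python3 - <<'E'
from h import *
import cv2
plan((0,.135,.118),(0,.132,.2))
im,d=viewer.capture("side")
cv2.imwrite("pics/side3.png",cv2.resize(im[150:320,260:450],(760,680-80),interpolation=cv2.INTER_CUBIC))
E
```

```text
clock: 8.25
ee_pos: [0.535, 0.0003, 0.1166]
ee_rot: [[-0.139, -0.005, 0.99], [-0.99, -0.013, -0.139], [0.014, -1.0, -0.003]]
wrist_force: [0.0, -15.7, -1.1]
grip_width: 0.0005
t 8.25 rel catch bx,by,z: -0.0009 0.1411 0.1166 F [  0.02 -15.69  -1.14]
[0.0061, -0.0013, 0.0009, 0.003, 0.0015, 0.0139]
[0.0102, -0.0832, 0.0006, 0.003, 0.0015, 0.0139]
```

View pics/side3.png

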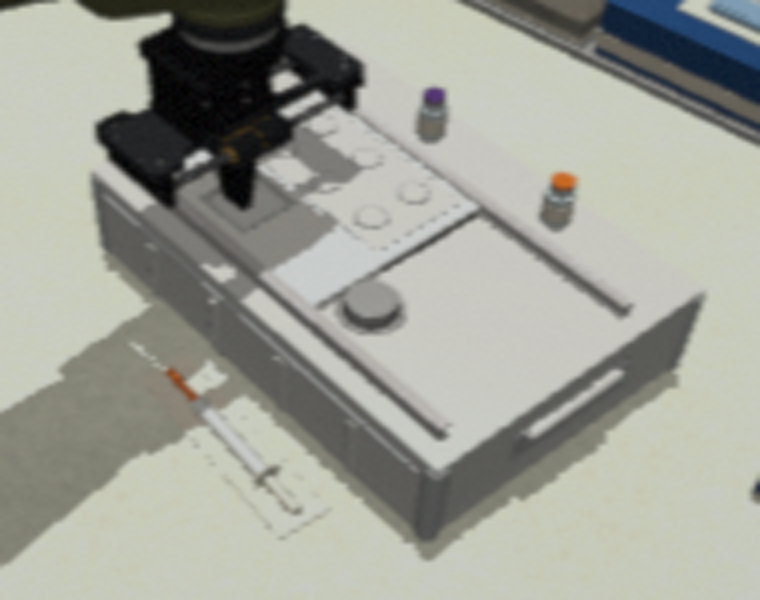

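The catch at (371,303) is up again behind the lid's rear edge, and the lid is hard against its stop (15.7 N, no travel). I'll back off the edge, then lift straight up.

```bash
python3 -m crank '[[0.004,-0.001,0.0005,0.003,0.001,0.01],[0.008,-0.0015,0.001,0.003,0.001,0.014],[0.009,-0.002,0.001,0.003,0.001,0.014],[0.009,-0.015,0.001,0.003,0.001,0.014],[0.009,-0.035,0.001,0.003,0.001,0.014],[0.009,-0.065,0.001,0.003,0.001,0.014],[0.009,-0.1,0.001,0.003,0.001,0.014],[0.009,-0.14,0.001,0.003,0.001,0.014]]'; python3 -c "
from h import *
plan((-.2,.2,.27))"
```

```text
clock: 9.3
ee_pos: [0.5354, -0.0066, 0.2595]
ee_rot: [[-0.14, 0.001, 0.99], [-0.99, 0.0, -0.14], [-0.0, -1.0, 0.001]]
wrist_force: [0.1, -0.4, 0.4]
grip_width: 0.0007
t 9.3 rel catch bx,by,z: 0.0005 0.1343 0.2595 F [ 0.1  -0.43  0.36]
[-0.0659, -0.0108, -0.2004, -0.0013, 0.0009, -0.0004]
```

```bash
python3 -m crank '[[-0.01,-0.01,-0.02,0,0,0],[-0.02,-0.01,-0.06,0,0,0],[-0.03,-0.01,-0.1,0,0,0],[-0.04,-0.01,-0.13,0,0,0],[-0.05,-0.01,-0.16,0,0,0],[-0.06,-0.01,-0.18,0,0,0],[-0.06,-0.01,-0.19,0,0,0],[-0.06,-0.01,-0.19,0,0,0]]'; python3 - <<'E'
from h import *
import cv2
plan()
for n in("side","top"):
    im,d=viewer.capture(n)
    im=im[150:320,260:450] if n=="side" else im[140:260,270:430]
    cv2.imwrite(f"pics/{n}4.png",cv2.resize(im,(760,600) if n=="side" else (800,600),interpolation=cv2.INTER_CUBIC))
E
```

```text
clock: 10.3
ee_pos: [0.3558, 0.0794, 0.2703]
ee_rot: [[-0.14, 0.004, 0.99], [-0.99, 0.0, -0.14], [-0.001, -1.0, 0.004]]
wrist_force: [-0.3, -0.2, -0.3]
grip_width: 0.0006
t 10.3 rel catch bx,by,z: -0.1895 0.1942 0.2703 F [-0.33 -0.16 -0.33]
```

View pics/side4.png

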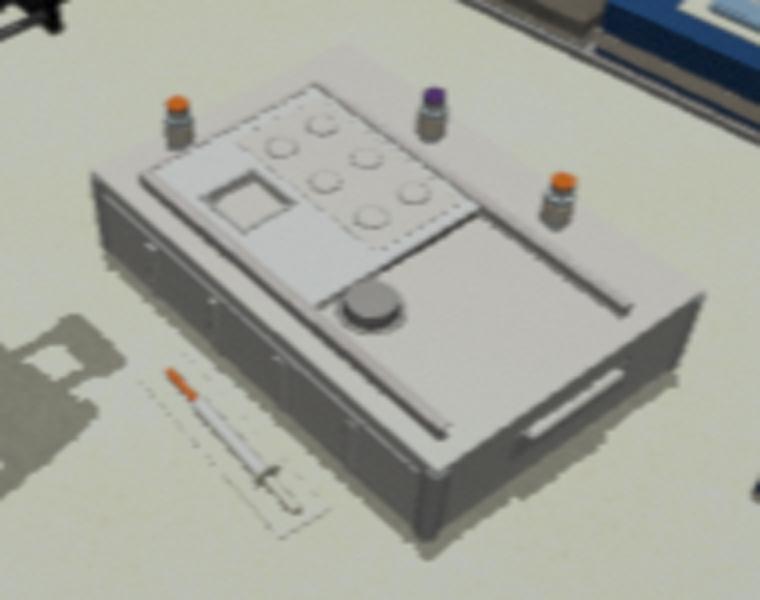

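View pics/top4.png

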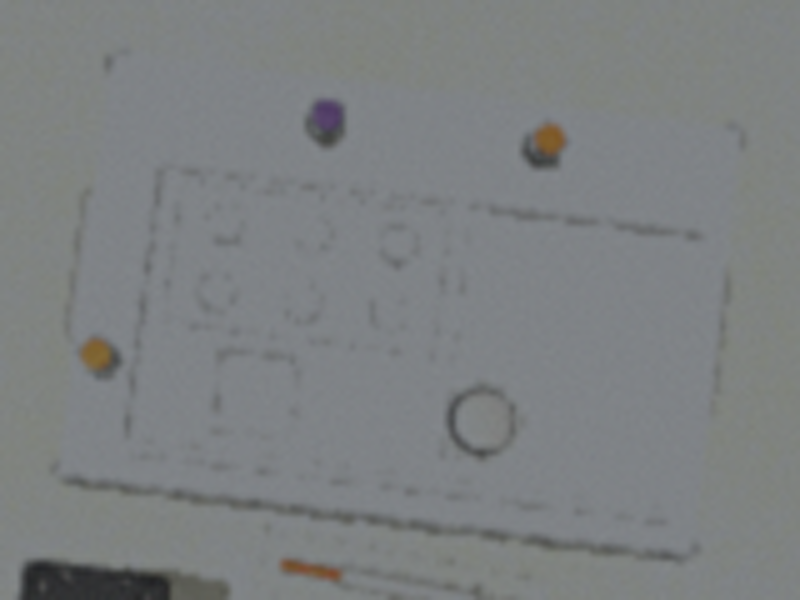

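The lid covers the well up against the end stop. The catch stands up behind it at (481,420) in the top crop, and the vials and syringe pack are where they were. I'll hand it in.

```bash
python3 -c "
from h import *
print(r.finish_job())"
```

```text
the job is handed in; nothing more can be done
None
```

The lid is shut and locked, and I handed the job in at about 10.4 s (limit 38 s).

- **Press:** I pushed the catch down with the closed fingertips until it bottomed at 117.5 mm, with 17.6 N on it.
- **Push:** Holding the catch down, I slid the lid across until it was hard against its stop. A firmer push of 15.7 N moved it no further. I then backed off the edge and lifted the hand clear.
- **Last checks:** Both cameras show the lid over the whole well and the catch standing up behind its rear edge. The three vials and the syringe pack are where they were, and the wrist force is near zero.
- **Not checked:** I did not measure the catch's height or the lid's travel after the push. I also took no last picture of the dish, wipes, gel and cotton; the arm was never planned to touch them.

No check failed or disagreed. One thing I noticed was a sideways force of up to about 8 N while pressing the catch, which was gone once the lid began to move.

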